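# Seat a lino block on the carving turntable

### The arm

A 6-joint arm with a two-finger parallel gripper is mounted at the origin on a cart in front of the work surface, level with it; the furniture and walls round the work are solid. World frame = base frame: x ahead of the robot, y to its left, z up, the work surface at z = 0. Lengths are in m, angles in rad, forces in N, time in s.
With the tool pointing down it reaches from about 0.35 to 0.85 m from the base axis. Payload 8.1 kg.
Tool frame: the origin (TCP) lies midway between the tips of the shut fingers; the grasp point (between the pads) lies 19 mm behind it; z points along the fingers, y is the direction in which the jaws open and shut (so a half turn about z gives the same grasp; the last joint's range is limited). The gripper opens to 85 mm and grips with 20 to 120 N. Pads are 22 mm wide; open, the fingers measure 114 mm over their backs; the gripper's body (76 mm by 85 mm) begins 54 mm behind the grasp point. The pads swing forward as they close: fully open they stand 13 mm farther back than shut.
Start: joints at [-1.282, 0.13, 1.488, -0, 1.523, -0.085], TCP at [0.219, -0.559, 0.231] pointing down, gripper open.
Joint ranges: [-2.96, 2.96], [-0.89, 2.26], [0.02, 2.5], [-1.34, 4.48], [0, 2.73], [-2.66, 2.66]. Speed limits (rad/s): [2.39, 2.39, 2.79, 3.14, 3.14, 3.14].

### API

Orientations are given as a unit quaternion [x, y, z, w].
In Python, from plant import ctrl, let_go, grasp, cams, job gives the robot as it stands. Calls block until the motion is done:
- ctrl.reach(position, orientation): joint-space move of the TCP to a pose.
- ctrl.movel(position, speed=0.15, ori=None): straight line of the TCP; ori=None keeps the orientation; speed is the mean speed in m/s.
- ctrl.move_j(angles): joint-space move.
- let_go() and grasp(effort=None): open the fingers fully, or close them until they stop; effort is the grip in N (None keeps the last).
- ctrl.wait(seconds).
- ctrl.solve_ik(position, orientation): joint angles nearest the present ones, or None.
- cams.camera(name): name is "side" or "top"; returns the picture (400x640x3 uint8, red, green, blue); there is no depth.
- cams.get_calibration(name): a dict with "mtx" (3x3 intrinsics, pixels), "dist" ([k1, k2, p1, p2, k3] as OpenCV has them; the pictures are not rectified), "xyz" and "orientation" of the camera in the world. Camera axes: x right, y up, looking along -z (the intrinsics and any distortion apply to the point x, -y, -z); pixel columns grow to the right and rows downward; lengths in m; the calibration is good to about 2 mm. A picture is of the moment at which its call begins. get_calibration takes no time and is no camera call.
A pose or a line that the arm cannot do raises ctrl.MotionError and nothing moves.
- job.finish_job(): hands the job in, once; it reports no verdict.
Readings, each from a call of its own:
- ctrl.current_t(): time.
- ctrl.current_joint_positions(): joint angles.
- ctrl.current_qd(): joint speeds.
- ctrl.current_effort(): joint torques, N m.
- ctrl.current_ee_pos(): TCP position.
- ctrl.current_ee_rot(): TCP orientation.
- ctrl.current_wrist_force(): force on the tool from outside, world axes, zero at the start.
- ctrl.current_torque(): the same for the moment, N m.
- ctrl.current_gripper_width(): opening from 0.0 (shut) to 1.0 (fully open).
Only numpy, scipy, OpenCV 4.12 (cv2) and the standard library are available. Lean on these libraries where they do the work, as an engineer would, in place of code of your own. Each camera call takes 0.05 s, during which the arm holds its last target.

### The job

Put the wood-mounted lino block, lino side up, on the small carving turntable so that both pins enter the holes in its underside and it lies flat and centred on the head with no corner overhanging; the pins stand at whatever angle the head stopped, so feel for them with light pressure and never force the block down. Then turn block and head together until the block's long sides point straight away from the robot, square to the table's front edge, and let go. Leave the cutter, the pencil and the spring clip where they lie.

Things in the scene. Friction and masses are not known exactly. Their poses are not given: they have to be found in the camera images.
- lino_block: Printing block: wooden mount 90 mm long (own x), 60 mm wide (own y), 26 mm thick, topped by 4 mm grey lino with half-cut diamonds; 30 mm high, about 0.09 kg. Origin: centre of the underside, z up. Underside: two blind round holes 10 mm wide, 12 mm deep, on the long centre line, 24 mm either side of centre; either way round fits. Lies on the table, turned up to 35 degrees. Lift across its width.
- turntable: Carving turntable, fixed: dark cast foot 120 mm across, round aluminium head 116 mm across. Origin: centre of the foot's underside; axes always those of the table (x straight away from the robot, y left). The head turns about the vertical on a stiff bearing (0.2 Nm) and stays where left. A push or knock over 28 N between block and turntable bends its slim pins: come down on it at 10 mm/s or less.
- head_centre (a point): Centre of the head's flat top, 55 mm above the table; axes do not turn with the head. Two brass pins (8 mm thick, 0.8 mm chamfer, 8 mm proud) stand 24 mm either side of it. Their angle is not measured: at the start their line is 20 to 72 degrees anticlockwise (from above) of straight ahead. See it, or press the block on at about 5 N and turn: it drops 8 mm where they meet, play 2 degrees.
- lino_cutter: Bystander: small wooden-handled cutter, 91 mm long (own y), 23 mm high, origin centre of underside. Leave alone.
- pencil: Bystander: green pencil, 117 mm long (own y), 7 mm thick, origin centre of underside. Leave alone.
- bulldog_clip: Bystander: bare metal spring clip, 47 x 34 mm, 19 mm high, origin centre of underside. Leave alone.
- eyelet_press: Obstacle: fixed green hand press between block and turntable, about 300 mm high. Origin: centre of its base's underside, on the table. Its lever rises towards the robot and ends in a red ball of 30 mm whose centre is 120 mm from the origin along own -x and 280 mm above the table. Carry the block past in front of it, on the robot's side.
Not all that is in view belongs to the job. What is shaped like the lino_block but blue is not meant.

How it is judged:
On the way:
1. the block has come down over both pins and lies on the head (z of lino_block in the frame of head_centre below 0.002 m and horizontal distance between lino_block and head_centre below 0.003 m), for 0.2 s.
At the end, for the whole second after the job is handed in: The block is over both pins, lino up, flat on the head (underside within 2 mm of it, tilt under 0.04 rad), its centre within 3 mm of the head's centre so that no corner overhangs, its long sides within 0.12 rad (7 degrees) of straight ahead, released and at rest (all of step 1 and z of lino_block in the frame of head_centre above -0.003 m and angle between lino_block's own z axis and vertical below 0.04 rad and angle between the x axis of lino_block and the x axis of turntable, either way round below 0.12 rad and linear speed of lino_block below 0.01 m/s); the robot touches nothing.
It fails at once if block and turntable pressed together with more than 28 N (contact force between lino_block and turntable above 28 N).
It fails at once if the block tipped over (angle between lino_block's own z axis and vertical above 0.6 rad).
It fails at once if a bystander shifted more than 20 mm (distance of any of lino_cutter, pencil, bulldog_clip from where it was at the start of the episode above 0.02 m).
It also fails if it takes over 56 s, if anything falls off the work surface, if the arm or the gripper's body presses on something with over 40 N, if the wrist force passes 120 N, or if a joint passes its speed limit or range.

## Working session

There is one attempt and no reset: what is moved stays moved. The work goes in short steps, each a Python script; the robot and the scene stay as the last script left them, time stands still between calls to the robot, and variables do not carry over. Pictures are saved under pics/ and viewed, and the job is handed in when it is done.

```bash
ls; mkdir -p pics; python3 - <<'E'
from plant import ctrl, cams
import cv2
for n in("side","top"):
    im=cams.camera(n); cv2.imwrite(f"pics/{n}0.png",cv2.cvtColor(im,cv2.COLOR_RGB2BGR))
    print(n,cams.get_calibration(n))
print(ctrl.current_t(),ctrl.current_ee_rot())
E
```

```text
pics
side {'mtx': array([[486.43688217,   0.        , 319.00908702],
       [  0.        , 486.43688217, 194.49556041],
       [  0.        ,   0.        ,   1.        ]]), 'dist': array([-0.14627284,  0.        ,  0.        ,  0.        ,  0.        ]), 'xyz': array([ 0.84824633, -0.33676027,  0.95846424]), 'orientation': array([0.21471042, 0.09463549, 0.39178454, 0.88963388])}
top {'mtx': array([[434.67386553,   0.        , 318.32938767],
       [  0.        , 434.67386553, 199.20023395],
       [  0.        ,   0.        ,   1.        ]]), 'dist': array([-0.06692347,  0.        ,  0.        ,  0.        ,  0.        ]), 'xyz': array([ 0.29913247, -0.02524163,  1.2142407 ]), 'orientation': array([-0.0728294 ,  0.05504694,  0.71114776, -0.69709008])}
0.1 [ 9.82582074e-01  1.85827210e-01 -8.72622054e-05 -8.42233222e-04]
```

View pics/side0.png

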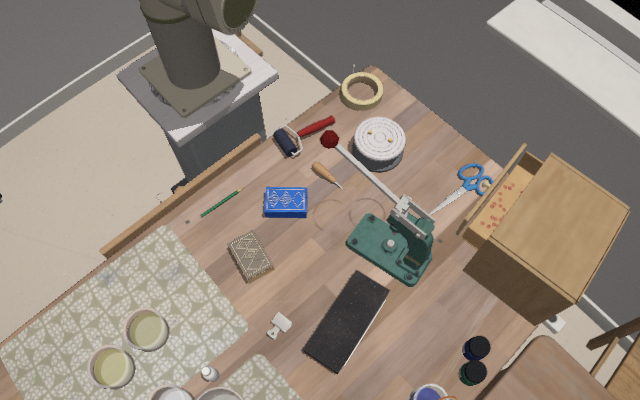

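View pics/top0.png

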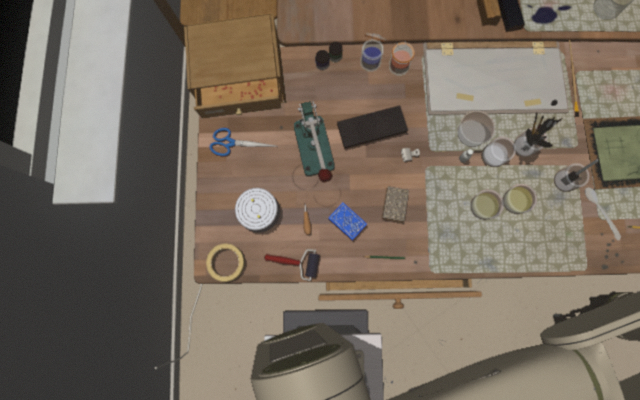

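Candidates for the block are the grey diamond-patterned one (side 250,257; top 396,204), the blue box (side 286,202; top 348,222) and the black slab (side 347,320; top 372,127). By the description I choose the grey one, and I'll check it in close crops.

```bash
python3 - <<'E'
import cv2,numpy as np
s=cv2.imread("pics/side0.png");t=cv2.imread("pics/top0.png")
f=lambda im,x,y,w,h:cv2.resize(im[y:y+h,x:x+w],(400,300),interpolation=cv2.INTER_CUBIC)
a=np.hstack([f(s,210,222,80,60),f(t,356,174,80,60)])
b=np.hstack([f(s,340,112,80,60),f(t,216,180,80,60)])
cv2.imwrite("pics/crop0.png",np.vstack([a,b]))
E
```

```text
(no output)
```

View pics/crop0.png

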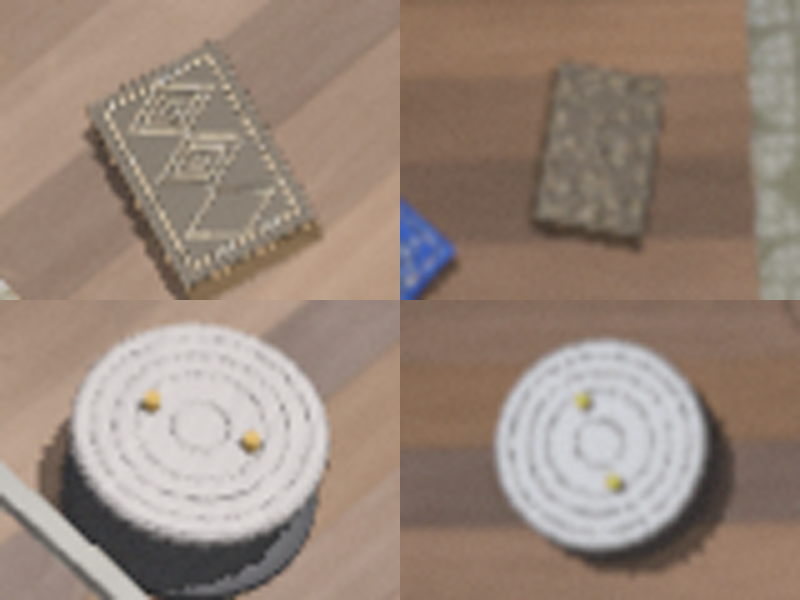

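The crops confirm it: grey lino up with pale diamonds. In the side view its corners are near (252,230), (228,243), (274,266) and (248,278). The pins sit on the white head at top (253,200) and (259,217). Next I'll measure with masks and rays.

```bash
cat > h.py <<'E'
import numpy as np,cv2
from scipy.spatial.transform import Rotation as R
from plant import cams
def rays(n,px):
    c=cams.get_calibration(n)
    u=cv2.undistortPoints(np.array(px,float).reshape(-1,1,2),c["mtx"],c["dist"]).reshape(-1,2)
    d=np.c_[u[:,0],-u[:,1],-np.ones(len(u))]
    return c["xyz"],R.from_quat(c["orientation"]).apply(d)
def plane(n,px,z):
    o,d=rays(n,px); return o+d*((z-o[2])/d[:,2])[:,None]
def tri(pa,pb):
    oa,da=rays("side",pa);ob,db=rays("top",pb);out=[]
    for a,b in zip(da,db):
        s=np.linalg.lstsq(np.c_[a,-b],ob-oa,rcond=None)[0]
        p,q=oa+s[0]*a,ob+s[1]*b; out.append(np.r_[(p+q)/2,np.linalg.norm(p-q)])
    return np.array(out)
E
python3 - <<'E'
from h import *
np.set_printoptions(precision=4,suppress=True)
ims={n:cv2.imread(f"pics/{n}0.png") for n in("side","top")}
box={"side":(340,112,80,60),"top":(216,180,80,60)}
P={}
for n,(x,y,w,h) in box.items():
    c=ims[n][y:y+h,x:x+w]; hsv=cv2.cvtColor(c,cv2.COLOR_BGR2HSV)
    white=cv2.inRange(hsv,(0,0,150),(180,45,255))
    k,l,st,ce=cv2.connectedComponentsWithStats(white)
    i=1+st[1:,4].argmax(); ct=cv2.findContours((l==i).astype(np.uint8),cv2.RETR_EXTERNAL,cv2.CHAIN_APPROX_NONE)[0][0]
    hull=cv2.convexHull(ct)
    hp=plane(n,hull.reshape(-1,2)+[x,y],0.055)
    print(n,"head",cv2.minEnclosingCircle(hp[:,:2].astype(np.float32)), "ell",cv2.fitEllipse(hull))
    disc=cv2.fillConvexPoly(np.zeros((h,w),np.uint8),hull,255); disc=cv2.erode(disc,np.ones((7,7)))
    pin=cv2.inRange(hsv,(10,90,60),(40,255,255))&disc
    k,l,st,ce=cv2.connectedComponentsWithStats(pin)
    pp=[ce[i]+[x,y] for i in range(1,k) if st[i,4]>=3]; print(st[1:,4],pp)
    g=plane(n,pp,0.061); print("pins",g,g.mean(0)); d=g[0]-g[1]; print(np.degrees(np.arctan2(d[1],d[0]))%180,np.linalg.norm(d))
# block
s=[(252,230.4),(228.4,243.4),(247.6,278),(274,266.4)]
t=[(387.6,186.6),(408.6,189),(404,222),(382.6,218.4)]
print("side",plane("side",s,.03));print("top",plane("top",t,.03))
for n,(x,y,w,h) in {"side":(210,222,80,60),"top":(366,174,56,60)}.items():
    c=cv2.resize(ims[n][y:y+h,x:x+w],None,fx=6,fy=6,interpolation=cv2.INTER_CUBIC)
    hsv=cv2.cvtColor(c,cv2.COLOR_BGR2HSV); lab=cv2.cvtColor(c,cv2.COLOR_BGR2LAB)
    cv2.imwrite(f"pics/sat_{n}.png",np.hstack([cv2.normalize(lab[:,:,1],None,0,255,cv2.NORM_MINMAX)]))
E
```

```text
side head ((0.4964994192123413, 0.20327028632164001), 0.08831828832626343) ell ((47.54869842529297, 21.34380531311035), (46.352027893066406, 71.3287582397461), 69.56616973876953)
[10  9] [array([370. , 131.8]), array([390., 140.])]
pins [[0.4696 0.1636 0.061 ]
 [0.5148 0.181  0.061 ]] [0.4922 0.1723 0.061 ]
20.944254348557678 0.04841150591547134
top head ((0.4912520945072174, 0.17332954704761505), 0.05765129625797272) ell ((39.397369384765625, 28.091337203979492), (40.74195098876953, 42.21804428100586), 48.86467361450195)
[3 3] [array([252.3333, 199.6667]), array([258.6667, 216.3333])]
pins [[0.5134 0.1811 0.061 ]
 [0.4673 0.1635 0.061 ]] [0.4903 0.1723 0.061 ]
20.942916995628863 0.04926978938927597
side [[ 0.4649 -0.1745  0.03  ]
 [ 0.4547 -0.2289  0.03  ]
 [ 0.5388 -0.2459  0.03  ]
 [ 0.5555 -0.1912  0.03  ]]
top [[ 0.5476 -0.1903  0.03  ]
 [ 0.5395 -0.2483  0.03  ]
 [ 0.4476 -0.2307  0.03  ]
 [ 0.4588 -0.1725  0.03  ]]
```

View pics/sat_side.png

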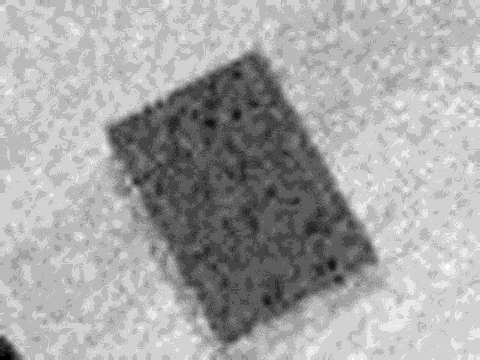

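View pics/sat_top.png

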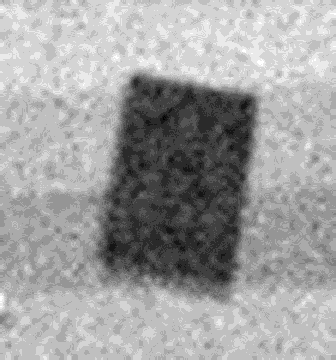

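The a-channel isolates the lino top face, so I can threshold it and fit a rectangle on the plane z = 0.03.

```bash
cat >> h.py <<'E'
def lino(im,n,box,z):
    x,y,w,h=box; F=6
    c=cv2.resize(im[y:y+h,x:x+w],None,fx=F,fy=F,interpolation=cv2.INTER_CUBIC)
    a=cv2.GaussianBlur(cv2.cvtColor(c,cv2.COLOR_BGR2LAB)[:,:,1],(0,0),4)
    m=cv2.threshold(a,0,255,cv2.THRESH_BINARY_INV+cv2.THRESH_OTSU)[1]
    m=cv2.morphologyEx(m,cv2.MORPH_OPEN,np.ones((25,25)))
    cs=cv2.findContours(m,cv2.RETR_EXTERNAL,cv2.CHAIN_APPROX_NONE)[0]
    ct=max(cs,key=cv2.contourArea).reshape(-1,2)
    p=plane(n,(ct+.5)/F-.5+[x,y],z)[:,:2]
    r=cv2.minAreaRect((p*1000).astype(np.float32)); (cx,cy),(ww,hh),a=r
    if ww<hh: a+=90
    mo=cv2.moments((p*1e3).astype(np.float32).reshape(-1,1,2))
    ang=np.degrees(.5*np.arctan2(2*mo["mu11"],mo["mu20"]-mo["mu02"]))
    return np.array([mo["m10"]/mo["m00"],mo["m01"]/mo["m00"],ang]),np.array([cx,cy,(a+90)%180-90,ww,hh])
E
python3 - <<'E'
from h import *
np.set_printoptions(precision=2,suppress=True)
for n,b in {"side":(215,222,80,60),"top":(372,174,56,60)}.items():
    print(n,*lino(cv2.imread(f"pics/{n}0.png"),n,b,.03))
from plant import ctrl
for (x,y,z,a) in [(.5,-.21,.15,-11),(.5,-.21,.02,-11),(.3,0,.25,0),(.49,.172,.15,21),(.49,.172,.07,21),(.49,.172,.07,0)]:
    ps=np.radians(a); q=(R.from_euler('z',ps)*R.from_quat([1,0,0,0])).as_quat()
    print(a,ctrl.solve_ik([x,y,z],q))
E
```

```text
side [ 501.87 -211.84  -12.05] [ 501.92 -213.26  -13.22   67.02   93.52]
top [ 497.3  -209.28  -11.96] [ 497.64 -208.86  -10.99   64.76   93.69]
-11 [-0.49  0.03  1.75 -0.    1.37  1.27]
-11 [-0.49  0.19  1.83 -0.    1.12  1.27]
0 [-0.17 -0.78  2.18 -0.    1.74  1.4 ]
21 [ 0.24 -0.03  1.81 -0.    1.37  1.44]
21 [ 0.24  0.05  1.87 -0.    1.21  1.44]
0 [ 0.24  0.05  1.87 -0.    1.21  1.81]
```

```bash
python3 - <<'E'
from h import *
np.set_printoptions(precision=3,suppress=True)
from plant import ctrl
print("ball",tri([(330,139.5)],[(325,175)]))
print("cutter",plane("top",[(305,207),(308,234)],.01),"roller",plane("top",[(313,252)],.02), "blue",plane("top",[(330,222),(347,206),(366,222),(350,239)],.03))
import numpy as np
def q(a): return (R.from_euler('z',np.radians(a))*R.from_quat([1,0,0,0])).as_quat()
for y in(-.21,-.1,-.05,0,.05,.1,.172):
  for x in (.33,.36,.38):
    print(x,y,ctrl.solve_ik([x,y,.12],q(5)))
E
```

```text
ball [[ 0.526 -0.018  0.276  0.002]]
cutter [[0.499 0.041 0.01 ]
 [0.422 0.034 0.01 ]] roller [[0.372 0.02  0.02 ]] blue [[ 0.452 -0.028  0.03 ]
 [ 0.495 -0.076  0.03 ]
 [ 0.45  -0.127  0.03 ]
 [ 0.404 -0.082  0.03 ]]
0.33 -0.21 [-0.698 -0.392  2.171 -0.     1.363  0.786]
0.36 -0.21 [-0.651 -0.307  2.106 -0.     1.343  0.832]
0.38 -0.21 [-0.623 -0.252  2.061 -0.     1.332  0.86 ]
0.33 -0.1 [-0.443 -0.561  2.286 -0.     1.417  1.04 ]
0.36 -0.1 [-0.408 -0.453  2.214 -0.     1.381  1.075]
0.38 -0.1 [-0.388 -0.386  2.166 -0.     1.361  1.096]
0.33 -0.05 [-0.304 -0.605  2.313 -0.     1.433  1.179]
0.36 -0.05 [-0.279 -0.49   2.24  -0.     1.392  1.204]
0.38 -0.05 [-0.265 -0.419  2.19  -0.     1.371  1.219]
0.33 0 [-0.156 -0.62   2.323 -0.     1.439  1.328]
0.36 0 [-0.143 -0.503  2.248 -0.     1.396  1.341]
0.38 0 [-0.135 -0.431  2.198 -0.     1.374  1.348]
0.33 0.05 [-0.004 -0.605  2.313 -0.     1.433  1.48 ]
0.36 0.05 [-0.003 -0.49   2.24  -0.     1.392  1.48 ]
0.38 0.05 [-0.003 -0.419  2.19  -0.     1.371  1.48 ]
0.33 0.1 [ 0.145 -0.561  2.286 -0.     1.417  1.629]
0.36 0.1 [ 0.133 -0.453  2.214 -0.     1.381  1.617]
0.38 0.1 [ 0.127 -0.386  2.166 -0.     1.361  1.61 ]
0.33 0.172 [ 0.342 -0.459  2.218 -0.     1.382  1.826]
0.36 0.172 [ 0.317 -0.365  2.151 -0.     1.356  1.801]
0.38 0.172 [ 0.302 -0.306  2.105 -0.     1.342  1.786]
```

```bash
cat >> h.py <<'E'
def q(a): return (R.from_euler('z',np.radians(a))*R.from_quat([1,0,0,0])).as_quat()
def save(n,name):
    im=cv2.cvtColor(cams.camera(n),cv2.COLOR_RGB2BGR); cv2.imwrite(f"pics/{name}.png",im); return im
E
python3 - <<'E'
from h import *
from plant import ctrl,grasp
np.set_printoptions(precision=4,suppress=True)
ctrl.reach([.4995,-.2105,.12],q(-12)); print(ctrl.current_t())
ctrl.movel([.4995,-.2105,.0],speed=.08); print(ctrl.current_t(),ctrl.current_wrist_force())
grasp(60); print(ctrl.current_t(),ctrl.current_gripper_width(),ctrl.current_wrist_force(),ctrl.current_ee_pos())
save("side","side1")
E
```

```text
1.7833
3.4333 [-0.3766 -0.7426 -0.5135]
3.8 0.6904409391656663 [-0.3302 -0.4532  4.7041] [ 0.5001 -0.2108  0.0007]
```

View pics/side1.png

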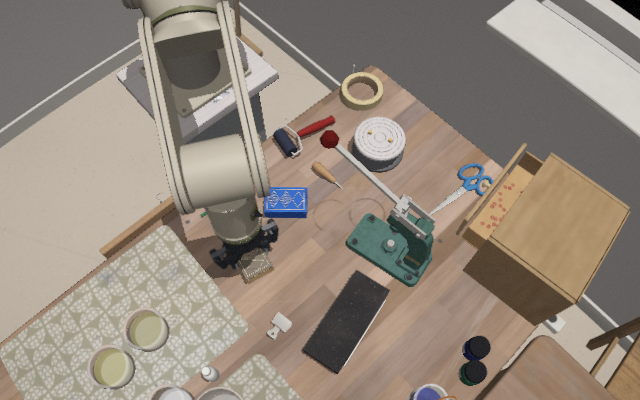

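The grasp looks seated: opening 0.69 × 85 ≈ 59 mm, with the block's far end visible at (256,268). I'll lift it and carry it round in front of the press.

```bash
python3 - <<'E'
from h import *
from plant import ctrl,grasp
np.set_printoptions(precision=4,suppress=True)
ctrl.movel([.4995,-.2105,.13],speed=.12); print(ctrl.current_t(),ctrl.current_wrist_force(),ctrl.current_gripper_width(),ctrl.current_torque())
ctrl.movel([.36,-.19,.14],speed=.2,ori=q(-5))
ctrl.movel([.35,.0,.14],speed=.2,ori=q(5))
save("side","side2");save("top","top2")
ctrl.movel([.38,.172,.15],speed=.2,ori=q(21)); 
ctrl.movel([.491,.1723,.13],speed=.15); print(ctrl.current_t(),ctrl.current_wrist_force(),ctrl.current_ee_pos())
save("side","side3");save("top","top3")
s=cv2.imread("pics/side3.png")[80:200,300:460];t=cv2.imread("pics/top3.png")[140:260,180:340]
cv2.imwrite("pics/c3.png",np.hstack([cv2.resize(s,(400,300)),cv2.resize(t,(400,300))]))
s=cv2.imread("pics/side2.png");t=cv2.imread("pics/top2.png")
cv2.imwrite("pics/c2.png",np.hstack([cv2.resize(s,(400,250)),cv2.resize(t,(400,250))]))
E
```

```text
5.0833 [ 0.2709 -0.6549 -0.3092] 0.6930958107447525 [-0.0403  0.0097  0.0276]
9.0667 [-0.7822 -0.1542 -0.5787] [0.4905 0.172  0.1299]
```

View pics/c3.png

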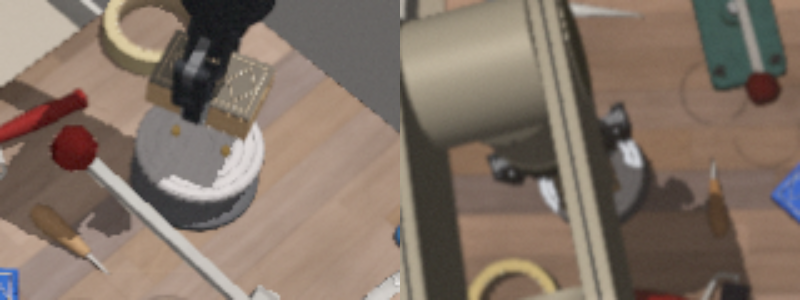

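View pics/c2.png

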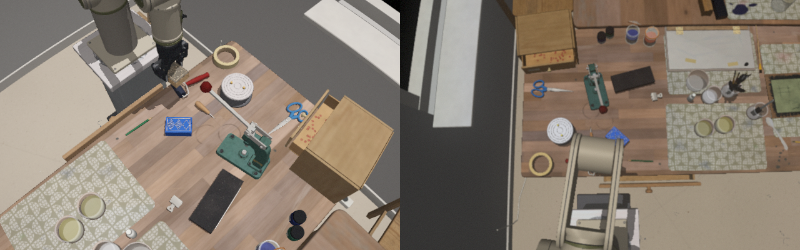

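The block is held level over the head, and the pins still show below it at about crop (176,130) and (225,150). I'll lower it to hover about 12 mm above the pins and measure the block's offset in the same side camera.

```bash
python3 - <<'E'
from h import *
from plant import ctrl
ctrl.movel([.491,.1723,.0757],speed=.08); print(ctrl.current_t(),ctrl.current_wrist_force(),ctrl.current_ee_pos())
s=save("side","side4")[100:175,340:440]
cv2.imwrite("pics/c4.png",cv2.resize(s,(800,600),interpolation=cv2.INTER_CUBIC))
E
```

```text
9.9917 [-0.86850217  0.2439068  -0.68766516] [0.4913156  0.17235343 0.07596518]
```

View pics/c4.png

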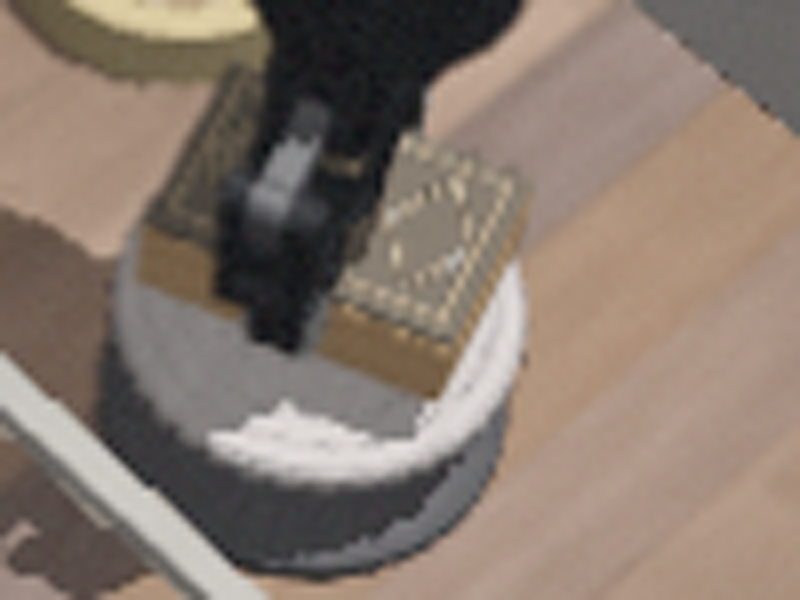

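The block's top-face corners in this crop are at (140,230), (238,70), (530,195) and (450,342).

```bash
python3 - <<'E'
from h import *
np.set_printoptions(precision=4,suppress=True)
c=(np.array([(140,230),(238,70),(530,195),(450,342)])+.5)/8-.5+[340,100]
p=plane("side",c,.1053); print(p[:,:2],p.mean(0))
ax=((p[2]+p[3])-(p[0]+p[1]))/2; print(np.linalg.norm(ax[:2]),np.degrees(np.arctan2(ax[1],ax[0])))
b=(np.array([(435,398),(138,282)])+.5)/8-.5+[340,100]
print("bottom edge",plane("side",b,.0757))
E
```

```text
[[0.4635 0.1249]
 [0.4437 0.1821]
 [0.5258 0.2109]
 [0.5435 0.1603]] [0.4941 0.1695 0.1053]
0.0871783548888634 21.577158723195843
bottom edge [[0.5426 0.1614 0.0757]
 [0.462  0.1284 0.0757]]
```

The block agrees with the pins to about 1–2 mm and 0.5°. Next I'll feel down in small slow steps and stop on contact.

```bash
cat >> h.py <<'E'
from plant import ctrl
X=lambda: (np.round(ctrl.current_ee_pos(),4),np.round(ctrl.current_wrist_force(),1))
def down(x,y,z0,z1,a,fmax=4.,step=.0005,v=.006):
    z=z0
    while z>z1:
        z=max(z-step,z1); ctrl.movel([x,y,z],speed=v,ori=q(a)); f=ctrl.current_wrist_force()[2]
        if f>fmax: break
    return z,f
E
python3 - <<'E'
from h import *
ctrl.movel([.4913,.1723,.067],speed=.01,ori=q(21)); print(ctrl.current_t(),X())
r=down(.4913,.1723,.067,.0575,21); print(r,ctrl.current_t(),X(),ctrl.current_torque())
E
```

```text
11.0583 (array([0.4914, 0.1723, 0.0671]), array([ 0.1, -0. , -0.6]))
(0.0575, np.float64(1.083685284739784)) 15.8083 (array([0.4913, 0.1724, 0.0575]), array([-1.8,  4.4,  1.1])) [ 0.76149617  0.42018367 -0.02886035]
```

It passed the pin-top height with only 1 N vertical, so it is likely on the pins. There is a 4 N sideways force, so I'll ease that way and continue to the seat.

```bash
python3 - <<'E'
from h import *
ctrl.movel([.4910,.1730,.0575],speed=.01,ori=q(21)); print(X())
r=down(.4910,.1730,.0575,.0535,21,fmax=4); print(r,ctrl.current_t(),X(),ctrl.current_torque())
s=save("side","side5")[100:175,340:440]
cv2.imwrite("pics/c5.png",cv2.resize(s,(800,600),interpolation=cv2.INTER_CUBIC))
E
```

```text
(array([0.4911, 0.1725, 0.0573]), array([ 0.3,  0. , -0.9]))
(0.055, np.float64(6.863135375321301)) 17.3083 (array([0.4911, 0.173 , 0.0557]), array([-3.1, -1. ,  6.9])) [-0.18771273  0.54593536 -0.00244238]
```

View pics/c5.png

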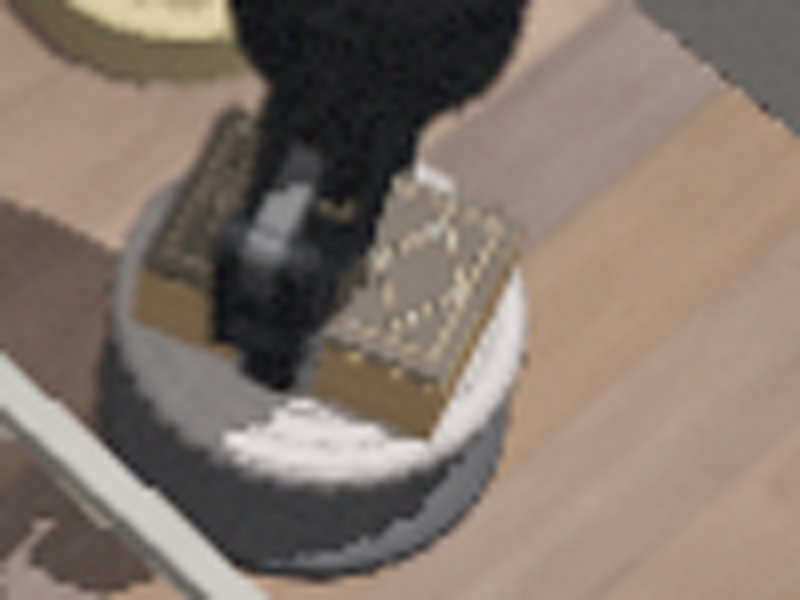

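It is seated: contact at TCP z 0.0557 is the head height plus the grip offset, and the picture shows the underside on the head, clear of the rim. Now I'll turn block and head together in small steps, watching forces.

```bash
python3 - <<'E'
from h import *
p=[.4910,.1729,.0553]
ctrl.movel(p,speed=.01,ori=q(21)); print(X())
x,y=p[:2]
for a in np.arange(18,-3.1,-3):
    ctrl.reach([x,y,p[2]],q(a)); f=ctrl.current_wrist_force()
    print(a,round(ctrl.current_t(),2),X(),np.round(ctrl.current_torque(),2),ctrl.current_gripper_width())
    if np.hypot(f[0],f[1])>14 or f[2]>14: print("stop");break
    x+=np.clip(f[0]*5e-5,-.0004,.0004); y+=np.clip(f[1]*5e-5,-.0004,.0004)
ee=R.from_quat(ctrl.current_ee_rot()).as_matrix(); print(np.degrees(np.arctan2(ee[1,0],ee[0,0])))
E
```

```text
(array([0.4912, 0.173 , 0.0557]), array([-2.5, -0.1,  6. ]))
18.0 17.86 (array([0.4912, 0.1733, 0.0557]), array([-2.7,  1.4,  5.4])) [ 0.08  0.34 -0.06] 0.6870744740397726
15.0 18.11 (array([0.491 , 0.1735, 0.0557]), array([-2.4,  2.4,  6.1])) [ 0.18  0.39 -0.11] 0.6908792547704607
12.0 18.36 (array([0.4909, 0.1736, 0.0557]), array([-3.2,  2.4,  5.4])) [ 0.32  0.39 -0.08] 0.6868025952540621
9.0 18.61 (array([0.4909, 0.1737, 0.0557]), array([-2.1,  3.4,  4.8])) [ 0.31  0.36 -0.08] 0.6875249068961977
6.0 18.86 (array([0.4908, 0.1737, 0.0557]), array([-2. ,  3.2,  4.8])) [ 0.32  0.27 -0.1 ] 0.6892864339655927
3.0 19.11 (array([0.4908, 0.1737, 0.0557]), array([-0.9,  3.5,  5.4])) [ 0.28  0.15 -0.14] 0.6875946189481997
0.0 19.36 (array([0.4908, 0.1738, 0.0557]), array([-0.3,  2.4,  5. ])) [ 0.19  0.13 -0.11] 0.6877934749842546
-3.0 19.61 (array([0.4908, 0.1738, 0.0557]), array([-1.1,  1. ,  5.4])) [ 0.16  0.18 -0.15] 0.6891391840030481
-2.8447102458189613
```

```bash
python3 - <<'E'
from h import *
from plant import let_go
ctrl.reach([.4907,.1738,.0555],q(0)); ctrl.wait(.3); print(X(),ctrl.current_torque())
let_go(); print(ctrl.current_t(),X(),ctrl.current_gripper_width())
ctrl.movel([.4907,.1738,.16],speed=.06); 
ctrl.movel([.36,.1,.2],speed=.2); print(ctrl.current_t())
ctrl.reach([.22,-.45,.3],q(0)) if ctrl.solve_ik([.22,-.45,.3],q(0)) is not None else print("no")
ctrl.wait(.3); print(ctrl.current_t())
s=save("side","side6");t=save("top","top6")
cv2.imwrite("pics/c6.png",np.hstack([cv2.resize(s[100:175,340:440],(400,300),interpolation=cv2.INTER_CUBIC),cv2.resize(t[170:245,206:306],(400,300),interpolation=cv2.INTER_CUBIC)]))
np.set_printoptions(precision=2,suppress=True)
E
```

```text
(array([0.491 , 0.1736, 0.0557]), array([ 1.4, -1.4,  4.9])) [-0.20584836 -0.23437     0.10637317]
20.5417 (array([0.4902, 0.1738, 0.0551]), array([ 0. , -0.4, -0.3])) 0.999398054245231
23.3583
25.7333
```

View pics/c6.png

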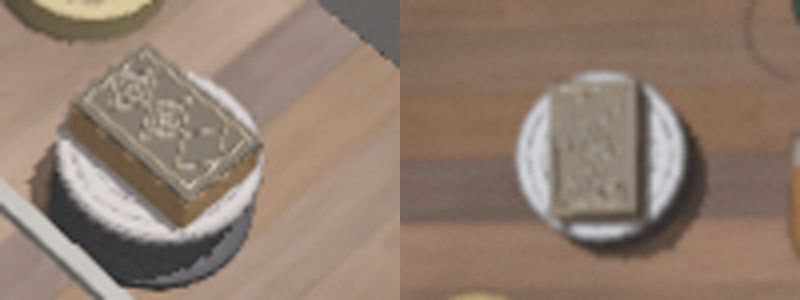

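View pics/side6.png

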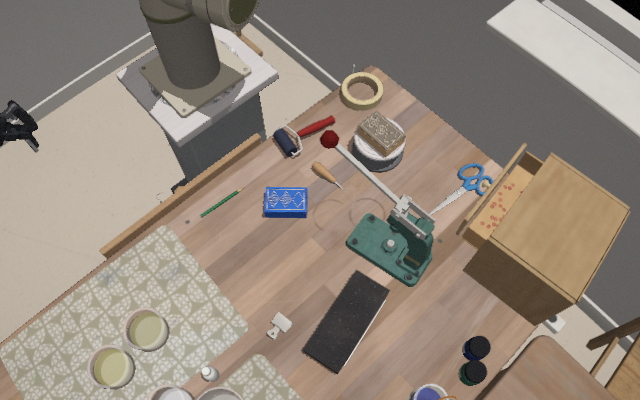

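The block lies on the head, lino up, long side straight up in the top view (about x 552–640, y 83–216 of the joined crop), and the bystanders have not moved. I'll do a numeric check across the two views.

```bash
python3 - <<'E'
from h import *
np.set_printoptions(precision=4,suppress=True)
s=(np.array([(150,45),(68,102),(185,196),(263,145)])+.5)/4-.5+[340,100]
# order: near-left, near-right, far-right, far-left  (x ahead grows to lower right in side view)
t=(np.array([(553,218),(642,214),(637,85),(551,85)])-[400,0]+.5)/4-.5+[206,170]
for n,c in(("side",s),("top",t)):
    p=plane(n,c,.085); d=(p[2]+p[3]-p[0]-p[1])/2; print(n,p[:,:2],p.mean(0),np.linalg.norm(d),np.degrees(np.arctan2(d[1],d[0])))
print(tri(s,t))
print("top lino",lino(cv2.imread("pics/top6.png"),"top",(228,180,52,55),.085)[0])
print("bystanders diff")
for n in("side","top"):
    a=cv2.imread(f"pics/{n}0.png");b=cv2.imread(f"pics/{n}6.png");d=cv2.absdiff(a,b).max(2)
    B={"side":[(310,155,40,40),(195,185,50,35),(262,310,35,30)],"top":[(298,200,20,40),(362,250,50,14),(398,144,26,20)]}[n]
    print(n,[round(float((d[y:y+h,x:x+w]>40).mean()),3) for x,y,w,h in B])
E
```

```text
side [[0.4508 0.2024]
 [0.4476 0.1411]
 [0.533  0.1446]
 [0.5389 0.1998]] [0.4926 0.172  0.085 ] 0.08672573378280451 0.28747836825818013
top [[0.4439 0.1986]
 [0.4454 0.1397]
 [0.5319 0.1434]
 [0.5333 0.2012]] [0.4886 0.1707 0.085 ] 0.0880080975881312 2.0170140656626105
[[0.4467 0.2026 0.0795 0.0068]
 [0.4463 0.141  0.0833 0.0024]
 [0.5325 0.1441 0.0846 0.0015]
 [0.5356 0.2036 0.0772 0.0021]]
top lino [481.2859 163.8103  47.1528]
bystanders diff
side [0.002, 0.0, 0.0]
top [0.0, 0.0, 0.0]
```

```bash
python3 - <<'E'
from plant import job,ctrl
print(ctrl.current_t(),ctrl.current_gripper_width()); job.finish_job()
E
```

```text
25.8333 0.9990212085332002
the job is handed in; nothing more can be done
```

The lino block is on the turntable with both pins in its holes, lino side up, turned to point straight ahead and released. I handed the job in at 25.8 s; no verdict is reported.

I gripped the grey block across its width and carried it round in front of the press. I felt it down over the pins, which stood about 21° anticlockwise, then turned block and head to 0°, let go and backed away. The largest vertical wrist force I read while seating and turning was about 7 N, against the 28 N limit.

**Last checks:**
- **Centre:** it matches the pin centre found earlier in each camera to about 0.5 mm (side) and 2.3 mm (top). The corner picks are only good to about 1–2 mm.
- **Long sides:** 0.3° (side) and 2.0° (top) off straight ahead, against a limit of 7°.
- **Seating:** contact came at the head's own height, about 8 mm below the pin tops, so the block is down over the pins and not resting on them.
- **Bystanders:** the picture areas around the cutter, pencil and clip are unchanged.

**Checks that failed or disagreed:**
- The automatic lino mask failed against the white head (it gave 47°), so I dropped it and used hand-picked corners.
- Triangulated corner heights came out at 77–85 mm, against 85 mm expected. I put that down to blur and calibration.

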